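# Proof-pull a glued lid knob in the pottery

## Task

The knob of the fired stoneware lid lying alone on the bench has been glued on; prove that it holds. Taking the lid by its knob, slide it under the fork of the pull tester fully home against the two stop pins, pull straight up on the knob so that the lid bears against the fork with 15 N for a good two seconds (never more than 22 N, or a sound joint is spoilt), then lower it, slide it out and set it flat, without dropping it, on the free end of the ware board beside the proven lid, and let go. Leave the proven lid and the other things on the bench where they are.

Things in the scene. Friction and masses are not known exactly. Their poses are not given: they have to be found in the camera images.
- lid_center (a point): Grey stoneware lid to be tested, lying alone on the bench on the robot's right: a flat round flange 110 mm across, 12 mm thick, with an upright knob in its middle (neck 20 mm across, then a plain round head 28 mm across from 28 to 62 mm above the underside). Mass 0.24 to 0.38 kg. This point is on its axis half-way up, 31 mm above its underside; z is its axis.
- lid_knob (a point): Middle of the round head of that lid's knob, on the lid's axis, 47 mm above its underside: the place to grip.
- lid: The same lid; origin at the centre of its underside.
- tester: Pull tester, fixed: a plywood base 280 x 150 mm (its x, y), 16 mm thick, whose top is the bed; origin at the centre of its underside. x points from the open entry to the rear. Two stop pins 12 mm across, 12 mm tall above the bed, at x 100, y +-35 mm, centre the lid. Two columns at x 126, y +-55 mm, 86 mm above the bench, carry the fork.
- tester_seat (a point): Point on the tester's bed (16 mm above the bench), at x 50 mm in the tester's frame, where the centre of the lid's underside lies when the lid is fully home, its edge against both stop pins. Axes as the tester's.
- tester_apron (a point): Point on the tester's bed on its centre line, 125 mm before the seat: open bed at the entry where the lid can be set down, its centre here, before sliding it in along the tester's x. The lid's rear edge is then just under the fork's turned-up tips.
- fork: Sprung steel fork of the tester: two level prongs 8 mm thick along the tester's x, 64 mm apart inside, tips turned up towards the entry. The knob passes between them, the flange under them. Origin level with their underside, which hangs 3 to 9 mm (set anew each time) above a lid lying on the bed. Pushed up, it takes 3 N before moving, then some 9 N per mm, to a hard stop at 6 mm.
- board: Wooden ware board fixed on the bench on the robot's left, 300 x 160 mm (along its x, y), 18 mm thick; origin at the centre of its underside; x points along its length, towards the end with the proven lid.
- board_free (a point): Middle of the free end of the board, on its top face (18 mm above the bench), 72 mm from the board's centre towards -x of the board: the new lid's place (centre of its underside), where it clears the proven lid by some 30 mm.
- proven: A like lid with a knob (110 mm across, 62 mm tall), already proven, standing on the far end of the ware board; origin at the centre of its underside. To be left alone.
- jar: Bystander: squat glaze jar, 64 mm across, 85 mm tall; origin under its centre.
- tin: Bystander: blue tin, 72 mm across, 85 mm tall; origin under its centre.
- pot: Bystander: small round clay pot, 100 mm across, 90 mm tall; origin under its centre.
- brush: Bystander: brush lying on the bench.
- rib: Bystander: flat wooden potter's rib, 90 x 45 x 6 mm, lying on the bench.
- bowl: Bystander: small bowl, 100 mm across, 45 mm tall; origin under its centre.
- kiln_prop: Bystander: upright terracotta kiln prop, 32 mm across, 60 mm tall; origin under its centre.
Mind the look-alikes: they are no part of the job. What is shaped like the lid but black is not meant.

How it is judged:
By the outcome, as a careful person would: the job done as asked, in the order asked, and still so for the second after the job is handed in, with the robot touching nothing.
It also fails if it takes over 72 s, if anything falls off the work surface, if the arm or the gripper's body presses on something with over 40 N, if the wrist force passes 120 N, or if a joint passes its speed limit or range.

## Robot

A 6-joint arm with a two-finger parallel gripper is mounted at the origin on the work surface. World frame = base frame: x ahead of the robot, y to its left, z up, the work surface at z = 0. Lengths are in mm, angles in rad, forces in N, time in s.
With the tool pointing down it reaches from about 300 to 775 mm from the base axis. Payload 14.6 kg.
Tool frame: the origin (TCP) lies between the finger pads; the fingertips stand 19 mm ahead of it and the grasp point (between the pads) is the TCP; z points along the fingers, y is the line along which they close (so a half turn about z gives the same grasp; the last joint's range is limited). The gripper opens to 94 mm and grips with 3 to 60 N. Pads are 16 mm wide; open, the fingers measure 119 mm over their backs; the gripper's body (75 mm by 177 mm) begins 78 mm behind the grasp point.
Start: joints at [1.141, 0.3, 1.521, -0, 1.321, -0.067], TCP at [195.188, 514.19, 224.446] pointing down, gripper open.
Joint ranges: [-3.03, 3.03], [-0.79, 2.21], [0.23, 2.52], [-1.04, 4.18], [0, 3.07], [-2.55, 2.55]. Speed limits (rad/s): [2.22, 2.22, 2.57, 3.14, 3.14, 3.14].

## Interface

Orientations are given as [roll, pitch, yaw] about the fixed x, y, z axes, in that order (R = Rz(yaw) Ry(pitch) Rx(roll)).
In Python, from cell import monitor, imaging, job, find_in, trace gives the robot as it stands. The module is installed in compiled form; this text tells all that it offers.
- The arm moves only by the tool arm_command, never from a script. Its argument "steps" is a list of rows, each a list of 5 numbers: the opening, from 0 (shut) to 1 (fully open), then the shift along the tool's x, y, z in mm, then the turn about the tool's z in degrees. In form: [[gripper, dx, dy, dz, turn], ...]. A call has 1 to 20 rows; each row is the pose to reach, as a shift and turn from the pose commanded when the call began, along the tool's axes at that moment; what a row does not reach only later rows make up. A row lasts 1/8 s, in which the tool goes at most 62.5 mm and 10.7 degrees, less where a joint would pass 70% of its speed; a pose out of reach is approached as far as the arm can. A call with a gripper value outside its range is refused whole. The fingers move at their own pace and stop on an object; "force" is the grip in N (left out, the last holds). Time passes only in rows, so rows that repeat a pose let the fingers close. It gives the time, the measured TCP pose, the force, the opening and the grip force at its end, in the units of the state.
- monitor.read_state(): the state, without advancing time (a new reading comes with each control period).
- imaging.camera(name): name is "scene" or "side" or "wrist"; returns a dict with "img" (384x512x3 uint8, red, green, blue), "mtx" (3x3 intrinsics, pixels), "view" (4x4, takes a point from world to camera coordinates). Camera axes: x right, y down, z forward; pixel columns grow to the right and rows downward; lengths in mm; the calibration is good to about 2 mm. A picture is of the moment at which its call begins. There is no depth.
- job.sign_off(): hands the job in; it is judged then, once.
Trained networks look in a picture, given as the dict that the camera call returned (one of the last four; its "shot" number tells which), for a name from the list of things; names that differ only in an ending like _2 or _b are one class to them, and where a whole thing is asked for, a point or a joint stands for the part that bears it (a point fixed in the world has none). Each returns a list of dicts, best first, with "p" (0 to 1); they miss things now and then, are a little off and sometimes report something else, mostly with a low value. They report only what shows in the picture. A call takes as long as a camera call. They do not tell look-alikes from the thing itself.
- find_in(picture, target): "rect" ([centre column, centre row, width, height] in pixels, round what is visible of it).
- trace(picture, target): "region" (384x512 bool, what is visible of it) and "rect" ([centre column, centre row, width, height] in pixels, round what is visible of it).
The state is a dict: "clock": time; "joints": joint angles; "qd": joint speeds; "effort": joint torques, N m; "eef_pos": TCP position; "eef_rot": TCP orientation; "wrist_force": force on the tool from outside, world axes, zero at the start; "moment": the same for the moment, N m; "finger_gap": finger opening in mm; "finger_force": force on a finger pad.
Only numpy, scipy, OpenCV 4.12 (cv2) and the standard library are available. Lean on these libraries where they do the work, as an engineer would, in place of code of your own. Each camera call takes 0.05 s, during which the arm holds its last target. There are 200 camera calls.

## Working session

There is one attempt and no reset: what is moved stays moved. The work goes in short steps, Python scripts to look and compute and a tool call to move; the robot and the scene stay as the last step left them, time stands still between calls to the robot, and variables do not carry over. Pictures are saved under pics/ and viewed, at most 10 in all, crops included, and the job is handed in when it is done.

Besides the shell and the picture viewer there is one more tool, called after "Call:" as name(argument=value, ...), one argument or row to a line, values as JSON. arm_command: Moves the arm, as the interface text tells. Its arguments: {"type":"object","properties":{"steps":{"type":"array","items":{"type":"array","items":{"type":"number"}}},"force":{"type":"number"}},"required":["steps"]}

```bash
mkdir -p pics; cat > h.py <<'E'
import numpy as np, cv2
from scipy.spatial.transform import Rotation as R
from cell import monitor, imaging, job, find_in, trace
def ray(c,u,v):
    K,V=np.array(c["mtx"]),np.array(c["view"]); d=V[:3,:3].T@np.linalg.inv(K)@[u,v,1]; o=-V[:3,:3].T@V[:3,3]; return o,d
def at(c,u,v,z):
    o,d=ray(c,u,v); return (o+d*(z-o[2])/d[2]).round(1)
def proj(c,p):
    V=np.array(c["view"]); q=np.array(c["mtx"])@(V[:3,:3]@np.array(p,float)+V[:3,3]); return (q[:2]/q[2]).round(1)
def save(c,n,crop=None,s=1):
    im=c["img"][...,::-1]
    if crop: im=im[crop[1]:crop[3],crop[0]:crop[2]]
    cv2.imwrite("pics/"+n+".png",cv2.resize(im,None,fx=s,fy=s))
E
python3 - <<'E'
from h import *
print({k:np.round(v,3) for k,v in monitor.read_state().items()})
a=[imaging.camera(n) for n in("scene","side","wrist")]
cv2.imwrite("pics/a.png",np.vstack([np.hstack([x["img"][...,::-1] for x in a[:2]])]) [:, :] if 0 else cv2.resize(np.vstack([a[0]["img"],a[1]["img"]])[...,::-1],(400*1,600)))
save(a[0],"scene",None,1.5); save(a[1],"side",None,1.5)
for c,n in zip(a,("scene","side","wrist")):
    print(n,ray(c,256,192))
    for t in("lid","lid_knob","tester","fork","board","proven"):
        print(t,[(np.round(d["rect"],1).tolist(),round(d["p"],2)) for d in find_in(c,t)][:4])
E
```

```text
{'clock': np.float64(0.0), 'joints': array([ 1.141,  0.3  ,  1.522,  0.   ,  1.321, -0.067]), 'qd': array([ 0.002,  0.001,  0.003,  0.001, -0.002,  0.001]), 'effort': array([ 1.0000e-03, -5.3180e+01, -3.5274e+01,  7.1000e-02,  2.4000e-02,
       -0.0000e+00]), 'eef_pos': array([195.107, 513.982, 223.891]), 'eef_rot': array([-3.14 , -0.   ,  2.779]), 'wrist_force': array([ 0.668, -0.007, -0.148]), 'moment': array([ 0.034,  0.028, -0.007]), 'finger_force': np.float64(0.0), 'finger_gap': np.float64(94.39)}
scene (array([1645.53506201,   71.08077228,  997.21199877]), array([-0.75867642, -0.07334412, -0.64738027]))
lid [([184.7, 153.2, 29.6, 21.1], 0.7), ([114.6, 167.1, 30.0, 27.0], 0.6), ([162.9, 185.1, 32.2, 27.7], 0.56)]
lid_knob [([114.1, 168.3, 32.7, 25.4], 0.87), ([165.5, 183.9, 32.4, 28.4], 0.75)]
tester [([253.7, 209.5, 59.9, 63.4], 0.57)]
fork [([247.9, 214.3, 54.9, 42.5], 0.89), ([128.4, 220.1, 26.0, 35.5], 0.25)]
board [([363.4, 211.9, 60.1, 70.3], 0.73)]
proven [([365.0, 221.6, 32.8, 31.4], 0.66), ([391.4, 161.5, 30.5, 23.2], 0.38)]
side (array([ 500.03839013,  826.3610875 , 1122.99842069]), array([ 0.02512462, -0.64299722, -0.76556574]))
lid [([310.6, 154.2, 28.1, 21.1], 0.83), ([270.7, 148.1, 24.6, 23.4], 0.69), ([285.4, 122.9, 20.3, 20.4], 0.66)]
lid_knob [([313.9, 154.8, 28.1, 20.3], 0.8), ([283.4, 119.2, 24.5, 20.4], 0.68), ([271.4, 148.9, 21.7, 22.5], 0.58)]
tester [([250.9, 203.8, 79.5, 44.2], 0.75)]
fork [([238.8, 198.9, 46.1, 30.7], 0.93), ([248.9, 202.1, 80.1, 51.1], 0.2)]
board [([254.1, 295.8, 102.0, 70.9], 0.97), ([188.0, 216.9, 45.0, 21.1], 0.46)]
proven [([232.2, 287.0, 39.0, 35.4], 0.89)]
wrist (array([123.9303029 , 541.3211286 , 384.79471098]), array([ 0.25204382, -0.10259838, -0.96235988]))
lid []
lid_knob []
tester []
fork []
board [([199.6, 342.0, 111.7, 48.3], 0.61)]
proven []
```

```bash
ls pics
```

```text
a.png
scene.png
side.png
```

View pics/scene.png

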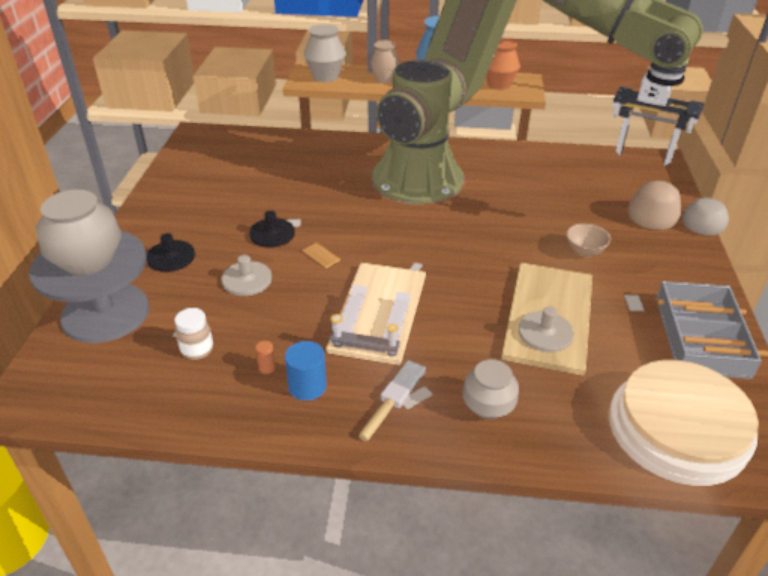

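View pics/side.png

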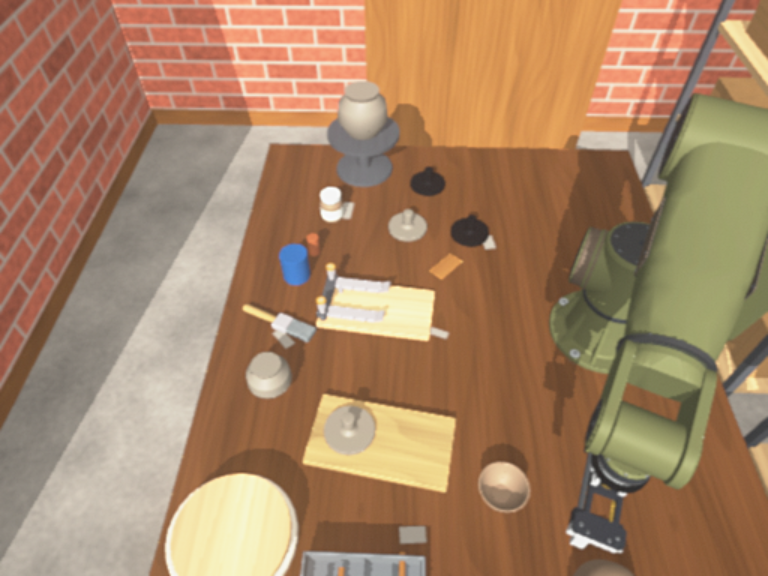

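The scene view shows the grey lid at about (246,275) of the enlarged picture, with two black look-alikes beside it. The tester's entry faces the robot and its columns are at (337,330) and (392,335). The board's proven lid is at its far end (547,328), so its free end is nearest the robot. Next I'll get coarse positions.

```bash
python3 - <<'E'
from h import *
for n in("scene","side"):
    c=imaging.camera(n)
    for t,z in(("board",18),("tester",16),("lid",12),("proven",12)):
        for d in trace(c,t)[:3]:
            vs,us=np.nonzero(d["region"])
            P=np.array([at(c,u,v,z)[:2] for u,v in zip(us,vs)],np.float32)
            print(n,t,round(d["p"],2),np.round(d["rect"][:2]),[np.round(x,1) for x in cv2.minAreaRect(P)])
E
```

```text
scene board 0.81 [365. 212.] [array([542. , 311.6]), array([159.9, 314.3]), np.float64(80.7)]
scene tester 0.74 [251. 208.] [array([565.8, -49.1]), array([161.4, 290.9]), np.float64(83.0)]
scene lid 0.95 [165. 185.] [array([ 489.1, -344.6]), array([116.8, 122.7]), np.float64(67.9)]
scene lid 0.61 [115. 169.] [array([ 426.5, -542.6]), array([113.1, 120. ]), np.float64(73.5)]
scene lid 0.59 [182. 152.] [array([ 309.7, -338.8]), array([133.1,  99.6]), np.float64(46.5)]
scene proven 0.89 [364. 222.] [array([587.4, 300.5]), array([116.4, 114.6]), np.float64(31.9)]
side board 0.97 [253. 296.] [array([530.1, 316.9]), array([168.2, 301.5]), np.float64(81.0)]
side tester 0.81 [251. 202.] [array([560.1, -64.1]), array([209. , 294.3]), np.float64(83.6)]
side lid 0.83 [313. 153.] [array([ 305.5, -328.6]), array([109.8, 109.7]), np.float64(32.7)]
side lid 0.55 [285. 121.] [array([ 417.1, -539. ]), array([103.9, 109.6]), np.float64(43.7)]
side lid 0.37 [208. 162.] [array([ 742.5, -259.1]), array([31.8, 86.6]), np.float64(12.9)]
side proven 0.87 [231. 286.] [array([598.1, 291.2]), array([114.3, 111.8]), np.float64(2.3)]
```

Call:
arm_command(
  steps=[
    [1, -586, -702, 0, 76],
    [1, -586, -702, 0, 76],
    [1, -586, -702, 0, 76],
    [1, -586, -702, 0, 76],
    [1, -586, -702, 0, 76],
    [1, -586, -702, 0, 76],
    [1, -586, -702, 0, 76],
    [1, -586, -702, 0, 76],
    [1, -586, -702, 0, 76],
    [1, -586, -702, 0, 76],
    [1, -586, -702, 0, 76],
    [1, -586, -702, 0, 76],
    [1, -586, -702, 0, 76],
    [1, -586, -702, 0, 76],
    [1, -586, -702, 0, 76],
    [1, -586, -702, 0, 76],
    [1, -586, -702, 0, 76],
  ],
  force=25,
)

```text
clock: 3.68
eef_pos: [493.8, -349.5, 224.3]
eef_rot: [-3.141, -0.0, 1.452]
wrist_force: [-0.1, -0.2, -0.1]
finger_gap: 93.9
finger_force: 0.0
```

```bash
python3 - <<'E'
from h import *
s=monitor.read_state();print(s["clock"],s["eef_pos"],s["eef_rot"],s["wrist_force"])
c=imaging.camera("wrist");save(c,"w1",None,1.5)
for t,z in(("lid",12),("lid_knob",47)):
    for d in trace(c,t)[:3]:
        vs,us=np.nonzero(d["region"])
        P=np.array([at(c,u,v,z)[:2] for u,v in zip(us,vs)],np.float32)
        print(t,round(d["p"],2),np.round(d["rect"]),[np.round(x,1) for x in cv2.minAreaRect(P)],at(c,*d["rect"][:2],62))
E
```

```text
3.675 [ 493.76907734 -349.47284888  224.28329628] [-3.14119085e+00 -3.87990374e-04  1.45249002e+00] [-0.13780105 -0.22953491 -0.14161332]
lid 0.84 [245. 170.  84.  83.] [array([ 478. , -348.3]), array([107.1, 108.6]), np.float64(11.3)] [ 479.9 -337.1   62. ]
lid 0.75 [113. 174.  83.  81.] [array([ 302.3, -332.5]), array([108.2, 111.6]), np.float64(83.2)] [ 327.2 -323.5   62. ]
lid_knob 0.98 [116. 175.  85.  82.] [array([ 321.3, -327.6]), array([ 96.9, 101.6]), np.float64(83.3)] [ 329.9 -324.6   62. ]
lid_knob 0.92 [246. 172.  81.  79.] [array([ 480.3, -342.2]), array([97.5, 96.1]), np.float64(83.3)] [ 480.9 -339.3   62. ]
lid_knob 0.86 [225. 300.  68.  66.] [array([ 429.3, -518.1]), array([104.5,  86.5]), np.float64(88.4)] [ 430.8 -506.2   62. ]
```

View pics/w1.png

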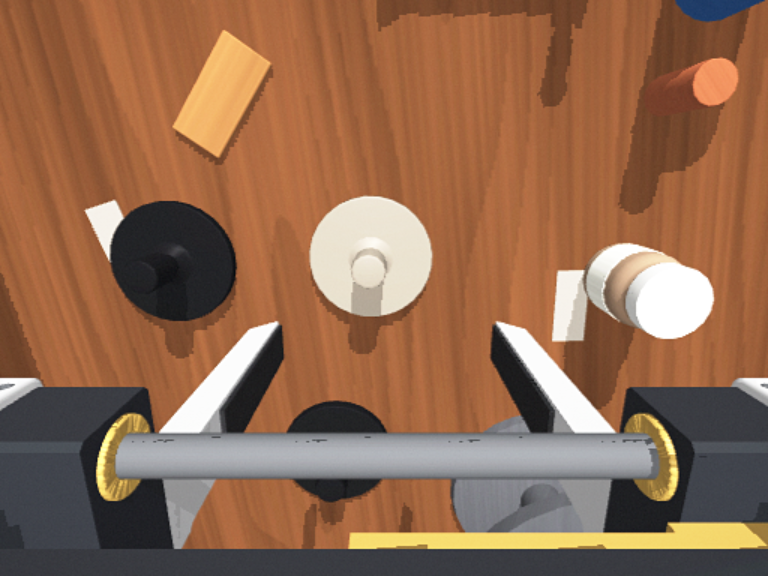

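The view shows the grey lid's flange centred at about (370,257) and its knob top at (368,270). Its measured width of 108 mm matches.

```bash
python3 - <<'E'
from h import *
c=imaging.camera("wrist")
print(at(c,245.5,179.8,62))
g=cv2.cvtColor(c["img"],cv2.COLOR_RGB2HSV)
m=((g[...,1]<70)&(g[...,2]>150)).astype(np.uint8);m[:, :195]=0;m[:,300:]=0;m[220:]=0
k=max(cv2.findContours(m,0,1)[0],key=cv2.contourArea)[:,0]
P=np.array([at(c,u,v,12)[:2] for u,v in k],np.float32);print(cv2.minEnclosingCircle(P))
s=monitor.read_state();T=R.from_euler("xyz",s["eef_rot"]).as_matrix();print(T.T.round(4),s["eef_pos"])
E
```

```text
[ 479.2 -348.2   62. ]
((478.5851135253906, -349.28125), 54.775657653808594)
[[ 1.173e-01  9.931e-01 -3.000e-04]
 [ 9.931e-01 -1.173e-01  5.000e-04]
 [ 5.000e-04 -4.000e-04 -1.000e+00]] [ 493.97434853 -349.29628334  224.94813459]
```

Call:
arm_command(
  steps=[
    [0.7, -1, -15, 60, 0],
    [0.7, -1, -15, 115, 0],
    [0.7, -1, -15, 155, 0],
    [0.7, -1, -15, 175.5, 0],
    [0.7, -1, -15, 175.5, 0],
    [0, -1, -15, 175.5, 0],
    [0, -1, -15, 175.5, 0],
    [0, -1, -15, 175.5, 0],
    [0, -1, -15, 175.5, 0],
    [0, -1, -15, 175.5, 0],
    [0, -1, -15, 175.5, 0],
    [0, -1, -15, 175.5, 0],
  ],
  force=40,
)

```text
clock: 5.38
eef_pos: [479.0, -349.4, 49.2]
eef_rot: [3.141, 0.0, 1.452]
wrist_force: [-0.3, 0.9, 5.4]
finger_gap: 27.1
finger_force: 40.0
```

Call:
arm_command(
  steps=[
    [0, 0, 0, -5, 0],
    [0, 0, 0, -25, 0],
    [0, 0, 0, -65, 0],
    [0, 30, 6, -110, 0],
    [0, 75, 16, -150, 0],
    [0, 120, 26, -190, 0],
    [0, 160, 34, -225, 0],
    [0, 180, 38, -245, 0],
    [0, 186, 40, -250, 0],
    [0, 186, 40, -250, 0],
    [0, 186, 40, -250, 0],
    [0, 186, 40, -250, 0],
  ],
)

```text
clock: 6.88
eef_pos: [540.3, -170.0, 298.2]
eef_rot: [-3.14, -0.0, 1.451]
wrist_force: [-0.5, 0.0, -3.4]
finger_gap: 27.4
finger_force: 40.0
```

```bash
python3 - <<'E'
from h import *
s=monitor.read_state();print(s["clock"],s["eef_pos"],s["eef_rot"],s["wrist_force"],s["finger_gap"])
c=imaging.camera("wrist");save(c,"w2",None,1.5)
for t,z in(("tester",16),("fork",42),("lid",260)):
    for d in trace(c,t)[:3]:
        vs,us=np.nonzero(d["region"])
        P=np.array([at(c,u,v,z)[:2] for u,v in zip(us,vs)],np.float32)
        print(t,round(d["p"],2),np.round(d["rect"]),[np.round(x,1) for x in cv2.minAreaRect(P)])
E
```

```text
6.875 [ 540.27028571 -169.96846538  298.15149434] [-3.14035518e+00 -2.84359499e-04  1.45139467e+00] [-0.481529    0.01013221 -3.39279005] 27.372740880499187
tester 0.56 [265.  68. 215. 124.] [array([564.2, -40.1]), array([161.7, 303.1]), np.float64(83.8)]
fork 0.63 [300.  71. 124. 109.] [array([609.7, -50.4]), array([135.3, 164.1]), np.float64(83.0)]
fork 0.18 [390. 196.  33.  31.] [array([ 732.7, -241.7]), array([33.8, 63.7]), np.float64(57.2)]
lid 0.94 [134. 263.  63.  51.] [array([ 435.1, -190.4]), array([51.7, 28.2]), np.float64(22.8)]
lid 0.79 [257. 214. 149. 140.] [array([ 539. , -168.8]), array([108.9, 107.3]), np.float64(29.7)]
lid 0.62 [232. 344.  33.  25.] [array([ 503.4, -280.4]), array([23.7, 25.7]), np.float64(83.3)]
```

View pics/w2.png

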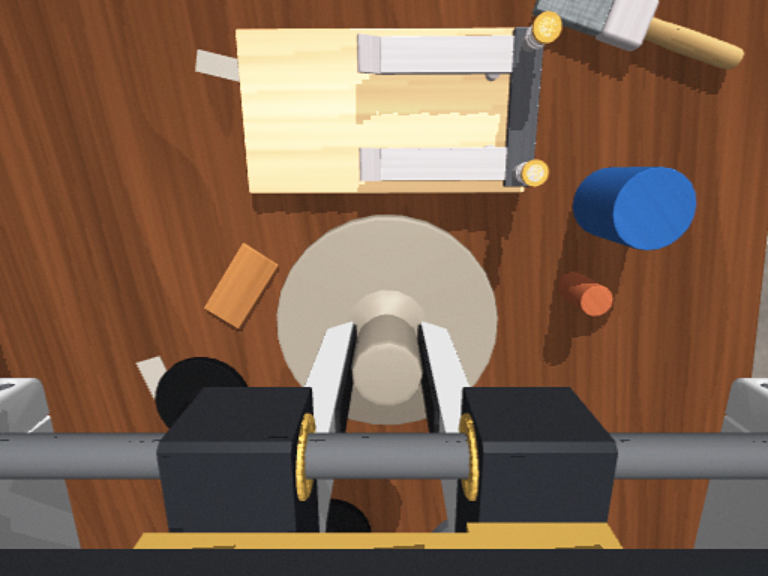

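The tester's bed corners are at (236,29), (250,192) and (523,192), the column tops at (547,27) and (535,172), and the prongs run level in the picture. The lid is held square in the gripper.

```bash
python3 - <<'E'
from h import *
c=imaging.camera("wrist")
A=lambda u,v,z:at(c,u/1.5,v/1.5,z)[:2]
e1,e2,r2=A(236,29,16),A(250,191.5,16),A(523,191.5,16)
print("corners",e1,e2,r2,np.linalg.norm(e1-e2),np.linalg.norm(r2-e2),np.degrees(np.arctan2(*(r2-e2)[::-1])),np.degrees(np.arctan2(*(e1-e2)[::-1]))-90)
c1,c2=A(547,27,86),A(535,172,86)
print("cols",c1,c2,np.linalg.norm(c1-c2),np.degrees(np.arctan2(*(c1-c2)[::-1]))-90)
z=42
q=[A(380,74,z),A(514,73,z),A(382,148,z),A(508,147,z)]
print("prong inner",q)
th=np.radians(-7);ux=np.array([np.cos(th),np.sin(th)])
uy=np.array([-ux[1],ux[0]])
for nm,p in(("edge",(e1+e2)/2+140*ux),("cols",(c1+c2)/2-126*ux)):
    print(nm,"centre",p,"apron",p-75*ux,"seat",p+50*ux)
o=(e1+e2)/2+140*ux
print([(round((x-o)@ux,1),round((x-o)@uy,1)) for x in (e1,e2,r2,c1,c2,*q)])
# red-hued edge: precise base region outline
E
```

```text
corners [424.9  46. ] [ 408.1 -100.7] [ 684.  -133.6] 147.6588297393691 277.85467424536876 -6.800187723456229 -6.533019533189162
cols [685.8  -3.5] [ 673.3 -112.4] 109.61505371070162 -6.547993379855782
prong inner [array([552.6, -12.8]), array([671.8, -26.2]), array([546.7, -75.8]), array([663.6, -88.9])]
edge centre [555.45646123 -44.41170808] apron [481.01549986 -35.27150732] seat [605.08376881 -50.50517525]
cols centre [554.48918489 -42.59446273] apron [480.04822352 -33.45426198] seat [604.11649248 -48.6879299 ]
[(np.float64(-140.6), np.float64(73.8)), (np.float64(-139.4), np.float64(-73.8)), (np.float64(138.5), np.float64(-72.9)), (np.float64(124.4), np.float64(56.5)), (np.float64(125.3), np.float64(-53.1)), (np.float64(-6.7), np.float64(31.0)), (np.float64(113.3), np.float64(32.3)), (np.float64(-4.9), np.float64(-32.2)), (np.float64(112.8), np.float64(-31.0))]
```

Call:
arm_command(
  steps=[
    [0, 40, -26, 10, 0],
    [0, 85, -56, 40, 0],
    [0, 120, -78, 80, 0],
    [0, 127, -83, 130, 0],
    [0, 127, -83, 175, 0],
    [0, 127, -83, 205, 0],
    [0, 127, -83, 220, 0],
    [0, 127, -83, 226, 0],
    [0, 127, -83, 227, 0],
    [0, 127, -83, 227, 0],
    [0, 127, -83, 227, 0],
  ],
)

```text
clock: 8.5
eef_pos: [473.5, -33.5, 72.6]
eef_rot: [3.14, 0.0, 1.452]
wrist_force: [0.2, -0.2, -2.3]
finger_gap: 27.4
finger_force: 40.0
```

```bash
python3 - <<'E'
from h import *
for n,k in(("wrist",1),("side",1)):
    c=imaging.camera(n)
    if n=="wrist": save(c,"w3",None,1.5); 
    s=monitor.read_state();print(s["clock"],s["eef_pos"],s["eef_rot"],s["wrist_force"])
    if n=="wrist":
        for t,z in(("lid",35),("tester",16),("fork",42)):
            for d in trace(c,t)[:2]:
                vs,us=np.nonzero(d["region"])
                P=np.array([at(c,u,v,z)[:2] for u,v in zip(us,vs)],np.float32)
                print(t,round(d["p"],2),np.round(d["rect"]),[np.round(x,1) for x in cv2.minAreaRect(P)])
E
```

```text
8.55 [473.41183307 -33.45458862  72.41949774] [3.14077928e+00 3.95057513e-05 1.45231457e+00] [-0.4672301  -0.0317319  -3.65333304]
lid 0.67 [256. 213. 148. 145.] [array([472. , -32.2]), array([108.9, 106.8]), np.float64(30.7)]
tester 0.74 [345. 201. 334. 178.] [array([549.4, -41.6]), array([146.4, 272.3]), np.float64(83.5)]
fork 0.8 [426. 209. 172. 157.] [array([594. , -44.2]), array([116.6, 131.9]), np.float64(83.9)]
8.75 [473.2213259  -33.41202779  72.07020155] [ 3.14141670e+00 -1.15551631e-05  1.45232381e+00] [ 0.38852657 -0.1252876  -2.86701179]
```

View pics/w3.png

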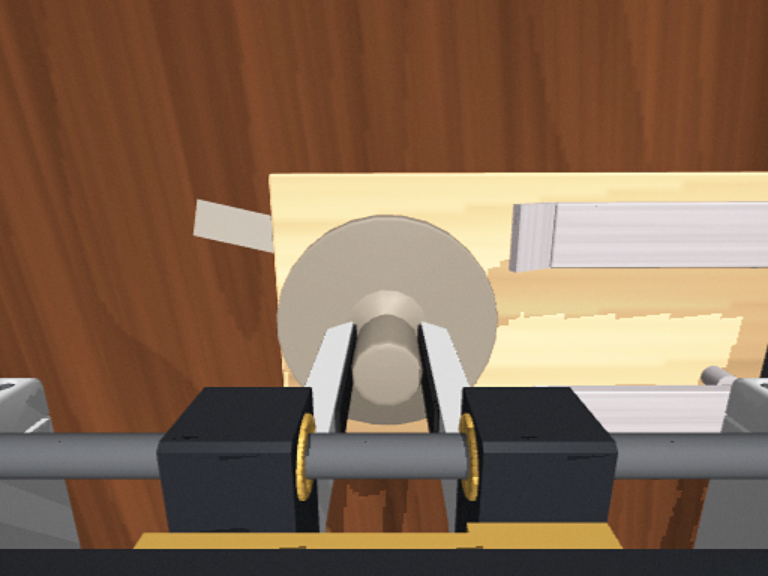

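The lid hangs just above the bed at the entry: its flange is centred at (387,320) and the inner prong edges are at rows 267 and 387. I'll check the lateral alignment from this same frame.

```bash
python3 - <<'E'
from h import *
c=imaging.camera("wrist")
A=lambda u,v,z:at(c,u/1.5,v/1.5,z)[:2]
s=monitor.read_state();T=R.from_euler("xyz",s["eef_rot"]).as_matrix()[:2,:2];p=s["eef_pos"][:2]
L=lambda q:(T.T@(np.array(q)-p)).round(1)   # tool-frame xy from TCP
for z in(40,44): print(z,[L(A(*a,z)) for a in((555,267.5),(760,267.5),(545,386.5),(720,390))])
print("lid",L(A(387.5,320,35)),"bed corner",L(A(270,174,16)),L(A(760,171.5,16)),"bed edge",L(A(282,385,16)))
# precise tester edges: top bed edge slope
E
```

```text
40 [array([31.3, 77.5]), array([ 31.2, 172.6]), array([-29.9,  78.7]), array([-31.8, 166.8])]
44 [array([32.2, 75.9]), array([ 32.2, 168.9]), array([-27.7,  77.1]), array([-29.6, 163.4])]
lid [ 3.6 -0.2] bed corner [ 72.9 -58. ] [ 74.2 183.1] bed edge [-42.1 -59.4]
```

Call:
arm_command(
  steps=[
    [0, -1, 0, 4, 0],
    [0, -1, 0, 6, 0],
    [0, -1, 0, 6.5, 0],
    [0, -1, 0, 7, 0],
    [0, -1, 0, 7, 0],
    [0, -1, 0, 7, 0],
  ],
)

```text
clock: 9.55
eef_pos: [472.9, -34.4, 65.2]
eef_rot: [-3.141, 0.0, 1.452]
wrist_force: [-4.6, 0.5, 4.3]
finger_gap: 27.9
finger_force: 40.0
```

Call:
arm_command(
  steps=[
    [0, 0, 4, -0.5, 0],
    [0, 0, 14, -0.5, 0],
    [0, 0, 30, -0.5, 0],
    [0, 0, 48, -0.5, 0],
    [0, 0, 66, -0.5, 0],
    [0, 0, 84, -0.5, 0],
    [0, 0, 100, -0.5, 0],
    [0, 0, 114, -0.5, 0],
    [0, 0, 123, -0.5, 0],
    [0, 0, 127, -0.5, 0],
    [0, 0, 128.5, -0.5, 0],
    [0, 0, 129, -0.5, 0],
    [0, 0, 129, -0.5, 0],
  ],
)

```text
clock: 11.18
eef_pos: [601.1, -49.6, 65.4]
eef_rot: [3.142, -0.0, 1.452]
wrist_force: [0.5, -0.6, -3.0]
finger_gap: 27.0
finger_force: 40.0
```

Call:
arm_command(
  steps=[
    [0, 0, 1, 0, 0],
    [0, 0, 1.5, 0, 0],
    [0, 0, 2, 0, 0],
    [0, 0, 2.5, 0, 0],
    [0, 0, 2.5, 0, 0],
  ],
)

```text
clock: 11.8
eef_pos: [603.6, -49.9, 65.4]
eef_rot: [-3.141, -0.0, 1.452]
wrist_force: [-1.0, 0.2, -2.4]
finger_gap: 27.1
finger_force: 40.0
```

```bash
python3 - <<'E'
from h import *
for i in range(3):
    c=imaging.camera("wrist");s=monitor.read_state();print(s["eef_pos"].round(1),s["wrist_force"].round(1))
save(c,"w4",None,1.5)
E
```

```text
[603.5 -49.9  65.4] [-0.9  0.8 -3.3]
[603.6 -49.9  65.4] [-1.4 -0.4 -2. ]
[603.6 -49.9  65.5] [-1.4 -0.4 -3.2]
```

View pics/w4.png

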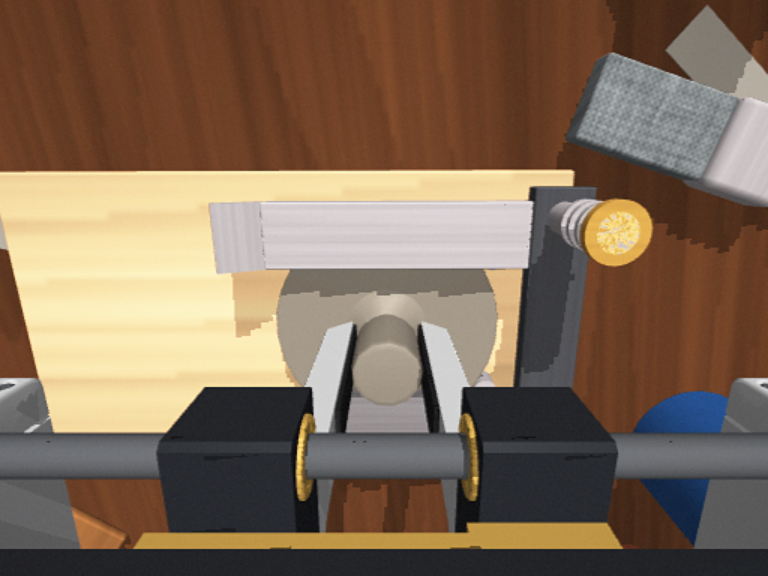

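The flange is under the prongs, and one pin shows right at its edge near (487,380). I'll creep on until the push is clear.

Call:
arm_command(
  steps=[
    [0, 0, 0.5, 0, 0],
    [0, 0, 1, 0, 0],
    [0, 0, 1.5, 0, 0],
    [0, 0, 1.5, 0, 0],
    [0, 0, 1.5, 0, 0],
  ],
)

```text
clock: 12.58
eef_pos: [604.2, -49.8, 65.5]
eef_rot: [-3.139, -0.0, 1.452]
wrist_force: [-11.0, 3.6, 4.3]
finger_gap: 27.1
finger_force: 40.0
```

Call:
arm_command(
  steps=[
    [0, 0, -0.8, 0, 0],
    [0, 0, -0.8, -0.5, 0],
    [0, 0, -0.8, -1, 0],
    [0, 0, -0.8, -1.5, 0],
    [0, 0, -0.8, -2, 0],
    [0, 0, -0.8, -2.5, 0],
    [0, 0, -0.8, -2.5, 0],
    [0, 0, -0.8, -2.5, 0],
  ],
)

```text
clock: 13.58
eef_pos: [604.1, -49.9, 67.8]
eef_rot: [-3.141, -0.0, 1.452]
wrist_force: [-4.4, 2.5, -5.4]
finger_gap: 27.4
finger_force: 40.0
```

Call:
arm_command(
  steps=[
    [0, 0, -0.3, -0.5, 0],
    [0, 0, -0.3, -1, 0],
    [0, 0, -0.3, -1.5, 0],
    [0, 0, -0.3, -1.5, 0],
    [0, 0, -0.3, -1.5, 0],
  ],
)

```text
clock: 14.2
eef_pos: [603.9, -49.8, 69.0]
eef_rot: [-3.141, -0.0, 1.452]
wrist_force: [-1.7, 4.8, -13.8]
finger_gap: 27.5
finger_force: 40.0
```

```bash
cat > f.py <<'E'
from h import *
F=[]
for i in range(4):
    imaging.camera("side"); s=monitor.read_state(); F.append([*s["wrist_force"],*s["eef_pos"],s["clock"]])
print(np.round(F,2)); print(np.mean(F,0).round(2), s["moment"].round(2))
E
python3 f.py
```

```text
[[ -2.56   4.02 -13.14 603.92 -49.74  69.06  14.25]
 [ -2.67   4.65 -12.27 603.91 -49.76  69.05  14.3 ]
 [ -1.77   5.71 -12.54 603.9  -49.76  69.03  14.35]
 [ -2.9    5.67 -13.21 603.95 -49.76  69.07  14.4 ]]
[ -2.47   5.01 -12.79 603.92 -49.75  69.05  14.32] [0.87 0.42 0.  ]
```

Call:
arm_command(
  steps=[
    [0, 0, 0, -0.3, 0],
    [0, 0, 0, -0.6, 0],
    [0, 0, 0, -0.6, 0],
  ],
)

```text
clock: 14.78
eef_pos: [603.9, -49.8, 69.4]
eef_rot: [-3.141, -0.0, 1.452]
wrist_force: [0.0, 5.5, -14.7]
finger_gap: 27.0
finger_force: 40.0
```

```bash
python3 f.py
```

```text
[[-4.6000e-01  5.7400e+00 -1.6590e+01  6.0391e+02 -4.9750e+01  6.9400e+01
   1.4820e+01]
 [-1.4600e+00  4.4500e+00 -1.6120e+01  6.0390e+02 -4.9750e+01  6.9420e+01
   1.4880e+01]
 [-3.1000e-01  5.5700e+00 -1.5670e+01  6.0390e+02 -4.9770e+01  6.9440e+01
   1.4920e+01]
 [-6.3000e-01  4.7500e+00 -1.6260e+01  6.0390e+02 -4.9750e+01  6.9410e+01
   1.4980e+01]]
[ -0.72   5.13 -16.16 603.9  -49.75  69.42  14.9 ] [ 0.86  0.14 -0.02]
```

Call:
arm_command(
  steps=[
    [0, 0, 0, -0.35, 0],
    [0, 0, 0, -0.35, 0],
    [0, 0, 0, -0.35, 0],
  ],
)

```text
clock: 15.35
eef_pos: [603.9, -49.8, 69.7]
eef_rot: [-3.141, -0.0, 1.452]
wrist_force: [0.8, 4.6, -17.8]
finger_gap: 27.5
finger_force: 40.0
```

```bash
python3 f.py
```

```text
[[ 3.2000e-01  5.1500e+00 -1.6950e+01  6.0390e+02 -4.9750e+01  6.9640e+01
   1.5400e+01]
 [-1.0000e-01  4.6600e+00 -1.7620e+01  6.0389e+02 -4.9770e+01  6.9660e+01
   1.5450e+01]
 [ 6.5000e-01  5.7400e+00 -1.7150e+01  6.0389e+02 -4.9760e+01  6.9640e+01
   1.5500e+01]
 [ 3.2000e-01  4.5300e+00 -1.6830e+01  6.0389e+02 -4.9750e+01  6.9650e+01
   1.5550e+01]]
[ 3.0000e-01  5.0200e+00 -1.7140e+01  6.0389e+02 -4.9760e+01  6.9650e+01
  1.5480e+01] [ 0.84 -0.06 -0.  ]
```

Call:
arm_command(
  steps=[
    [0, 0, 0, -0.3, 0],
    [0, 0, 0, -0.3, 0],
    [0, 0, 0, -0.3, 0],
    [0, 0, 0, -0.3, 0],
    [0, 0, 0, -0.3, 0],
    [0, 0, 0, -0.3, 0],
    [0, 0, 0, -0.3, 0],
    [0, 0, 0, -0.3, 0],
  ],
)

```text
clock: 16.55
eef_pos: [603.9, -49.8, 69.8]
eef_rot: [-3.141, -0.0, 1.452]
wrist_force: [1.4, 4.7, -19.4]
finger_gap: 27.6
finger_force: 40.0
```

```bash
python3 f.py
```

```text
[[  0.75   4.69 -18.77 603.91 -49.75  69.83  16.6 ]
 [  0.99   4.92 -18.75 603.89 -49.77  69.82  16.65]
 [  1.07   4.66 -19.14 603.89 -49.75  69.82  16.7 ]
 [  0.75   4.47 -18.96 603.89 -49.75  69.83  16.75]]
[  0.89   4.68 -18.91 603.89 -49.75  69.83  16.68] [ 0.87 -0.24 -0.05]
```

The fork load is 16 N, so I'll hold there.

Call:
arm_command(
  steps=[
    [0, 0, 0, 0, 0],
    [0, 0, 0, 0, 0],
    [0, 0, 0, 0, 0],
    [0, 0, 0, 0, 0],
    [0, 0, 0, 0, 0],
    [0, 0, 0, 0, 0],
    [0, 0, 0, 0, 0],
    [0, 0, 0, 0, 0],
    [0, 0, 0, 0, 0],
    [0, 0, 0, 0, 0],
    [0, 0, 0, 0, 0],
    [0, 0, 0, 0, 0],
    [0, 0, 0, 0, 0],
    [0, 0, 0, 0, 0],
    [0, 0, 0, 0, 0],
    [0, 0, 0, 0, 0],
    [0, 0, 0, 0, 0],
    [0, 0, 0, 0, 0],
    [0, 0, 0, 0, 0],
    [0, 0, 0, 0, 0],
  ],
)

```text
clock: 19.25
eef_pos: [603.9, -49.7, 69.9]
eef_rot: [-3.141, -0.0, 1.452]
wrist_force: [0.4, 5.1, -18.7]
finger_gap: 26.9
finger_force: 40.0
```

```bash
python3 f.py
```

```text
[[  0.92   5.48 -18.53 603.9  -49.78  69.85  19.3 ]
 [  0.64   4.8  -19.84 603.88 -49.79  69.85  19.35]
 [  1.29   5.63 -18.61 603.88 -49.76  69.84  19.4 ]
 [  0.9    4.98 -19.24 603.9  -49.77  69.86  19.45]]
[  0.94   5.22 -19.06 603.89 -49.77  69.85  19.38] [ 0.8  -0.21 -0.04]
```

Call:
arm_command(
  steps=[
    [0, 0, -0.5, 1.5, 0],
    [0, 0, -0.8, 3, 0],
    [0, 0, -1, 4.5, 0],
    [0, 0, -1, 5, 0],
    [0, 0, -1.5, 5, 0],
    [0, 0, -6, 5, 0],
    [0, 0, -16, 5, 0],
    [0, 0, -32, 5, 0],
    [0, 0, -50, 5, 0],
    [0, 0, -70, 5, 0],
    [0, 0, -90, 5, 0],
    [0, 0, -108, 5, 0],
    [0, 0, -122, 5, 0],
    [0, 0, -130, 5, 0],
    [0, 0, -135, 5, 0],
    [0, 0, -137, 5, 0],
    [0, 0, -137, 5, 0],
  ],
)

```text
clock: 21.58
eef_pos: [468.1, -33.8, 65.7]
eef_rot: [3.141, 0.0, 1.452]
wrist_force: [0.2, 0.2, -2.6]
finger_gap: 27.1
finger_force: 40.0
```

Call:
arm_command(
  steps=[
    [0, 0, 0, -10, 0],
    [0, 0, 0, -40, 0],
    [0, 0, 0, -80, 0],
    [0, 20, 2, -120, 0],
    [0, 60, 6, -160, 0],
    [0, 100, 10, -200, 0],
    [0, 145, 15, -235, 0],
    [0, 185, 19, -260, 0],
    [0, 220, 22, -278, 0],
    [0, 238, 24, -284, 0],
    [0, 238, 24, -284, 0],
    [0, 238, 24, -284, 0],
  ],
)

```text
clock: 23.08
eef_pos: [519.8, 199.1, 349.6]
eef_rot: [-3.141, 0.0, 1.452]
wrist_force: [0.1, -0.5, -2.7]
finger_gap: 27.4
finger_force: 40.0
```

```bash
python3 - <<'E'
from h import *
s=monitor.read_state();print(s["clock"],s["eef_pos"],s["eef_rot"],s["wrist_force"])
c=imaging.camera("wrist");save(c,"w5",None,1.5)
for t,z in(("board",18),("proven",30)):
    for d in trace(c,t)[:2]:
        vs,us=np.nonzero(d["region"])
        P=np.array([at(c,u,v,z)[:2] for u,v in zip(us,vs)],np.float32)
        print(t,round(d["p"],2),np.round(d["rect"]),[np.round(x,1) for x in cv2.minAreaRect(P)])
E
```

```text
23.075 [519.77340325 199.05012827 349.58524135] [-3.14126196e+00  3.92653650e-04  1.45206657e+00] [ 0.08618306 -0.47266001 -2.67254034]
board 0.82 [254.  81. 187. 110.] [array([527.8, 312.9]), array([161. , 299.7]), np.float64(80.7)]
board 0.74 [224. 342.  13.  24.] [array([ 400.3, -182.1]), array([57.1, 23.9]), np.float64(66.0)]
proven 0.65 [298.  88.  69.  76.] [array([595.9, 298.8]), array([106.1, 107.6]), np.float64(39.8)]
proven 0.52 [302. 262. 139.  48.] [array([568.2, -14. ]), array([263.7,  63.6]), np.float64(16.1)]
```

View pics/w5.png

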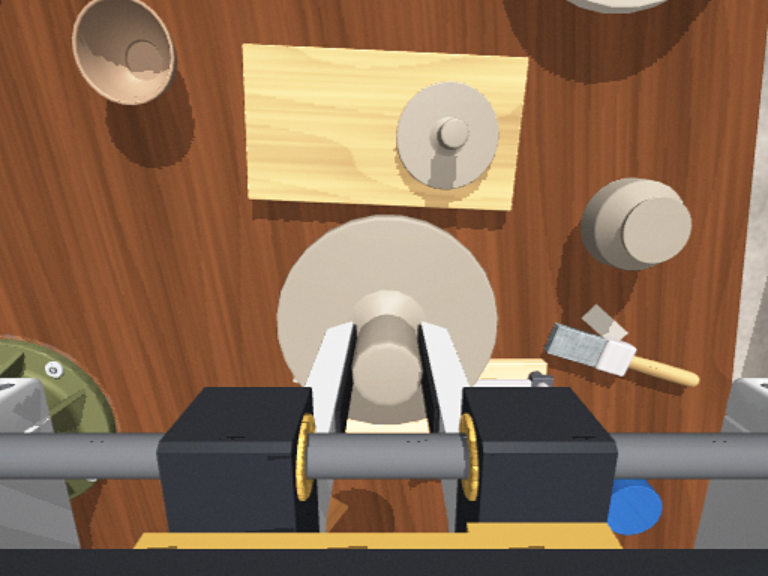

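The board measures 161 x 300 mm as it should, with the proven lid at its far end at (448,135). That puts the free spot at about (457, 324) mm.

Call:
arm_command(
  steps=[
    [0, 40, -27, 30, 0],
    [0, 80, -53, 75, 0],
    [0, 108, -71, 125, 0],
    [0, 117, -77, 170, 0],
    [0, 117, -77, 215, 0],
    [0, 117, -77, 245, 0],
    [0, 117, -77, 265, 0],
    [0, 117, -77, 275, 0],
    [0, 117, -77, 278, 0],
    [0, 117, -77, 280, 0],
    [0, 117, -77, 281, 0],
    [0, 117, -77, 281.5, 0],
    [0, 117, -77, 281.5, 0],
  ],
)

```text
clock: 24.85
eef_pos: [457.4, 325.0, 68.4]
eef_rot: [3.141, -0.0, 1.452]
wrist_force: [-0.6, 0.7, -3.0]
finger_gap: 27.4
finger_force: 40.0
```

```bash
python3 f.py
```

```text
[[-4.5000e-01 -1.6000e-01 -2.0200e+00  4.5736e+02  3.2501e+02  6.8370e+01
   2.4900e+01]
 [-9.9000e-01  1.8000e-01 -2.9100e+00  4.5736e+02  3.2500e+02  6.8320e+01
   2.4950e+01]
 [-2.5000e-01  5.5000e-01 -3.1000e+00  4.5736e+02  3.2501e+02  6.8310e+01
   2.5000e+01]
 [ 1.5000e-01  2.3000e-01 -3.3500e+00  4.5734e+02  3.2501e+02  6.8240e+01
   2.5050e+01]]
[-3.8000e-01  2.0000e-01 -2.8400e+00  4.5736e+02  3.2501e+02  6.8310e+01
  2.4980e+01] [-0.06  0.05 -0.02]
```

Call:
arm_command(
  steps=[
    [0, 0, 0, 0.4, 0],
    [0, 0, 0, 0.8, 0],
    [0, 0, 0, 1.1, 0],
    [0, 0, 0, 1.1, 0],
    [0, 0, 0, 1.1, 0],
  ],
)

```text
clock: 25.68
eef_pos: [457.3, 325.0, 67.2]
eef_rot: [3.142, -0.0, 1.452]
wrist_force: [-2.4, -1.5, 1.6]
finger_gap: 27.6
finger_force: 40.0
```

Touching the board, so I'll release and rise.

Call:
arm_command(
  steps=[
    [0.45, 0, 0, 0, 0],
    [0.55, 0, 0, 0, 0],
    [0.6, 0, 0, 0, 0],
    [0.6, 0, 0, 0, 0],
    [0.6, 0, 0, 0, 0],
    [0.6, 0, 0, -10, 0],
    [0.6, 0, 0, -40, 0],
    [0.6, 0, 0, -85, 0],
    [0.6, 0, 0, -130, 0],
    [0.6, -60, -10, -170, 0],
    [0.6, -120, -20, -200, 0],
    [0.6, -130, -20, -210, 0],
    [0.6, -130, -20, -210, 0],
  ],
)

```text
clock: 27.3
eef_pos: [422.4, 197.4, 279.1]
eef_rot: [3.138, -0.002, 1.45]
wrist_force: [0.5, 1.6, 0.3]
finger_gap: 56.6
finger_force: 0.0
```

```bash
python3 - <<'E'
from h import *
s=monitor.read_state();print(s["clock"],s["eef_pos"],s["wrist_force"])
c=imaging.camera("wrist");save(c,"w6",None,1.5)
for d in trace(c,"lid")[:3]:
    vs,us=np.nonzero(d["region"])
    P=np.array([at(c,u,v,30)[:2] for u,v in zip(us,vs)],np.float32)
    print(round(d["p"],2),[np.round(x,1) for x in cv2.minAreaRect(P)])
E
```

```text
27.3 [422.35033869 197.43441415 279.13130639] [0.47095115 1.57536499 0.34698881]
0.86 [array([457.1, 325.2]), array([106.5, 109. ]), np.float64(39.2)]
```

View pics/w6.png

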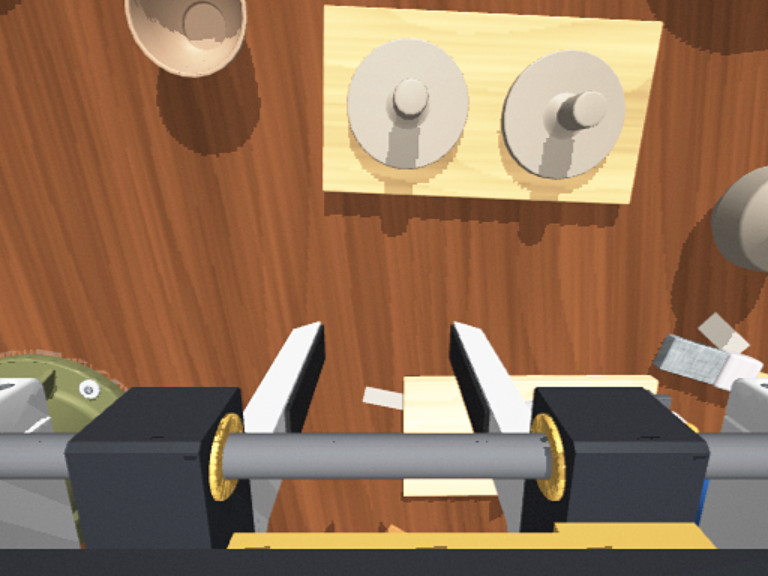

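The lid lies flat on the free end at (408,103), clear of the proven lid at (563,115), and the gripper is empty and clear.

```bash
python3 -c "
from cell import job
print(job.sign_off())"
```

```text
the job is handed in; nothing more can be done
None
```

The lid was pulled at about 16 N against the fork for about 3 s and the knob held; it now lies flat on the free end of the ware board, released, and the job was handed in at about 27 s.

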